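Work the jammed wedge out of a coupon clamp and stack the coupon

ROBOT

A 7-joint arm with a two-finger parallel gripper is mounted at the origin on a cart in front of the work surface, level with it; the furniture and walls round the work are solid. World frame = base frame: x ahead of the robot, y to its left, z up, the work surface at z = 0. Lengths are in m, angles in rad, forces in N, time in s.
With the tool pointing down it reaches from about 0.425 to 0.95 m from the base axis. Payload 4.7 kg.
Tool frame: the origin (TCP) lies at the very end of the fingers, on their centre line; the grasp point (between the pads) lies arm.grip_depth behind it (arm.grip_depth is the distance from the TCP to the grasp point, in m); z points along the fingers, y is the line along which they close (so a half turn about z gives the same grasp; the last joint's range is limited). The gripper opens to 87 mm and grips with 3 to 60 N. Pads are 19 mm wide; open, the fingers measure 117 mm over their backs; the gripper's body (75 mm by 190 mm) begins 51 mm behind the grasp point.
Start: joints at [1.081, 0.469, -0.049, 1.532, 0.024, 1.141, -0.082], TCP at [0.3, -0.605, 0.223] pointing down, gripper open.
Joint ranges: [-2.59, 2.59], [-0.33, 1.99], [-1.39, 1.29], [0.1, 2.45], [-1.04, 4.18], [0.21, 1.99], [-2.66, 2.66]. Speed limits (rad/s): [2.57, 2.57, 3.14, 3.14, 3.14, 3.14, 3.14].

INTERFACE

Orientations are given as a unit quaternion [x, y, z, w].
In Python, from rig import arm, camrig, get_obs gives the robot as it stands (arm), with the cameras (camrig) and the readings as plain functions. Calls block until the motion is done:
- arm.reach(position, orientation): joint-space move of the TCP to a pose.
- arm.move_linear(position, ori=None, vel=0.15, contact_N=None): straight line of the TCP; ori=None keeps the orientation; vel is the mean speed in m/s. With contact_N (N) it stops when the force on the tool has changed by that much, and returns True; else False.
- arm.move_j(angles): joint-space move.
- arm.command_gripper(opening): finger opening in m; the grip force is fixed at half the most; returns when the fingers have stopped.
- arm.dwell(seconds).
- arm.solve_ik(position, orientation): joint angles nearest the present ones, or None.
- get_obs(): the state.
- camrig.grab_frame(name): name is "scene" or "top" or "wrist"; returns a dict with "pixels" (480x640x3 uint8, red, green, blue), "fx", "fy", "cx", "cy" (pixels), "T" (4x4, takes a point from camera to world coordinates); the wrist camera has in their place "tool_from_camera" (4x4, takes a point from camera to tool coordinates, whose origin is the TCP and whose axes are the flange's). Camera axes: x right, y down, z forward; pixel columns grow to the right and rows downward; lengths in m; the calibration is good to about 2 mm. A picture is of the moment at which its call begins: read the wrist's pose just before it. There is no depth.
A pose or a line that the arm cannot do raises arm.MotionError and nothing moves.
- arm.sign_off(): hands the job in; it is judged then, once.
The state is a dict: "time": time; "joint_positions": joint angles; "qd": joint speeds; "tau": joint torques, N m; "tcp_pos": TCP position; "orientation": TCP orientation; "wrist_force": force on the tool from outside, world axes, zero at the start; "torque": the same for the moment, N m; "opening": finger opening in m; "finger_force": force on a finger pad.
Only numpy, scipy, OpenCV 4.12 (cv2) and the standard library are available. Lean on these libraries where they do the work, as an engineer would, in place of code of your own. Each camera call takes 0.05 s, during which the arm holds its last target. There are 200 camera calls.

TASK

The last tensile coupon is still locked in the wedge clamp. Work the tight wedge loose by its T-handle, coaxing one side and then the other, so that the clamp itself stays where it stands on the bench, and lay the wedge flat on the bench clear of the clamp. Then slide the coupon out of the clamp and lay it squarely on top of the stack of finished coupons, leaving everything else where it is.

Things in the scene. Friction and masses are not known exactly. Their poses are not given: they have to be found in the camera images.
- clamp: Blackened steel wedge clamp, loose on the bench on rubber feet, about 3.4 kg. Origin on the bench under the middle of its bridge; x along the wedge, T-handle on the -x side, z up. Base plate x -69 to +71, y +-70, top at z 20 mm. Bridge: posts x +-15, y 17 to 37 mm on either side, top at z 66 mm (cap screws 71). A straight pull on the jammed wedge drags the clamp; it slides from about 15 N.
- clamp_front (a point): Middle of the front (-x) top edge of the base plate: 69 mm from the clamp's origin, 20 mm above the bench. From here a channel 32 mm wide runs back along x between two low guide strips (y 16 to 24 mm, top at z 23.5 mm) under the bridge; the coupon lies in it and can leave it at this edge.
- clamp_rear (a point): Middle of the rear (+x) edge of the clamp's base plate, 71 mm from the clamp's origin.
- bar (a joint): Rise in m of the sprung pressure bar under the wedge: 0 with the wedge right home, 1 mm more for every 8 mm the wedge comes out, 0.0055 with the wedge gone. Its springs press the wedge against the bridge with 32 N at 0, falling evenly to nothing at the top. Its two cheeks straddle the coupon's waist: the coupon cannot slide out until the bar is up by over 3 mm.
- wedge: Bare steel wedge with T-handle, 0.2 kg, jammed between bar and bridge (friction about 0.6). 120 mm long, 24 wide, 19.5 thick at the tail, 4.5 at the nose. Origin mid-length on its flat underside, +x to the nose, z up. Starts 20 to 26 mm on the -x side of the clamp's origin, underside 35 mm up; loose when drawn back 35 mm, out after 65. It can swing about 0.35 rad either way between the posts.
- wedge_bar (a point): Middle of the T-handle: a round cross bar 8 mm thick and 144 mm long (ends 11 mm thick) along the wedge's y, 52 mm behind the wedge's origin (x -52 mm), 9 mm above its underside. At the start some 50 mm of the wedge's tail stand free between it and the bridge. Pulled at one end, the wedge swings and creeps out at less than half the force of a straight pull.
- coupon: Dog-bone test coupon, bare aluminium, 100 mm long, 5 thick, 45 g; two ends 30 x 30 mm, waist 16 mm wide. Origin at the centre of its underside, x along its length. It lies in the clamp's channel, underside 20 mm above the bench, waist under the bar, near end about 19 mm short of the base's front edge and free from above for some 35 mm. Slides easily on the base (friction 0.3).
- stack_top: Upper one of two like coupons stacked loose on the bench to the right of the clamp. Origin at the centre of its underside, 5 mm above the bench, x along its length, z up; its top is 10 mm above the bench.
- stack_low: Lower coupon of that stack, flat on the bench; same shape.
- loupe: Bystander: black round magnifier, 42 mm across, 30 mm high; origin at the centre of its underside.
- etch: Bystander: brown dropper bottle, 42 mm across, 113 mm tall; origin at the centre of its underside.
- specimen_0: Bystander: black round mounted specimen, 30 mm across, 19 mm high; origin at the centre of its underside.

How it is judged:
On the way:
1. the wedge is out of the clamp and lies on the bench clear of it (height (world z) of wedge below 0.006 m and angle between wedge's own z axis and vertical below 0.15 rad and horizontal distance between wedge and clamp above 0.1 m and value of joint bar above 0.0045 m), for 0.2 s.
At the end, for the whole second after the job is handed in: Wedge flat on the bench, over 100 mm from the clamp's origin; clamp within 20 mm of its start; coupon flat on the stack, within 10 mm lengthwise, 7 mm crosswise and 0.17 rad of the top coupon (either end first); stack moved under 15 mm; coupon and wedge at rest (height (world z) of wedge below 0.006 m and angle between wedge's own z axis and vertical below 0.15 rad and horizontal distance between wedge and clamp above 0.1 m and distance of clamp from where it was at the start of the episode below 0.02 m and x of coupon in the frame of stack_top between -0.01 and 0.01 m and y of coupon in the frame of stack_top between -0.007 and 0.007 m and z of coupon in the frame of stack_top between 0.0035 and 0.0065 m and angle between the x axis of coupon and the x axis of stack_top, either way round below 0.17 rad and distance of each of stack_top, stack_low from where it was at the start of the episode below 0.015 m and linear speed of each of coupon, wedge below 0.02 m/s); the robot touches nothing.
It fails at once if the clamp is dragged, turned or lifted by more than 20 mm (distance of clamp from where it was at the start of the episode above 0.02 m or distance of clamp_rear from where it was at the start of the episode above 0.03 m).
It fails at once if the magnifier, the bottle or the black specimen is shifted by more than 30 mm (distance of any of loupe, etch, specimen_0 from where it was at the start of the episode above 0.03 m).
It also fails if it takes over 72 s, if anything falls off the work surface, if the arm or the gripper's body presses on something with over 40 N, if the wrist force passes 120 N, or if a joint passes its speed limit or range.

## Working session

There is one attempt and no reset: what is moved stays moved. The work goes in short steps, each a Python script; the robot and the scene stay as the last script left them, time stands still between calls to the robot, and variables do not carry over. Pictures are saved under pics/ and viewed, at most 13 in all, crops included, and the job is handed in when it is done.

```bash
mkdir -p pics; ls
python3 - <<'E'
from rig import arm, camrig, get_obs
import cv2
for n in("scene","top"):
    f=camrig.grab_frame(n); cv2.imwrite(f"pics/{n}0.png",f["pixels"][:,:,::-1]); print(n,f["fx"],f["cx"],f["cy"],f["T"].round(4).tolist())
print(arm.grip_depth); o=get_obs(); print(o)
E
```

```text
pics
rig.py
scene 590.854969964394 319.6778094854754 237.63538505918962 [[-0.8287, -0.3644, 0.4248, 0.1585], [-0.5595, 0.5241, -0.6421, 0.3508], [0.0113, -0.7698, -0.6382, 0.6492], [0.0, 0.0, 0.0, 1.0]]
top 621.9938587539905 327.88462391294496 240.42733560658968 [[0.0077, -0.9959, 0.0898, 0.4464], [-0.9998, -0.0091, -0.0152, -0.2512], [0.0159, -0.0897, -0.9958, 1.1616], [0.0, 0.0, 0.0, 1.0]]
0.0187
{'time': 0.1, 'joint_positions': array([ 1.08109116,  0.46940292, -0.04861361,  1.53354499,  0.02410771,
        1.14098394, -0.08229328]), 'qd': array([-0.00020032, -0.00329595,  0.00117099, -0.00446918,  0.00115991,
       -0.00012754, -0.00065824]), 'tau': array([ 2.28470861e-03, -5.09169459e+01, -8.03235197e-02, -2.36827809e+01,
       -6.14254992e-02,  3.44685721e-02,  3.93681478e-05]), 'tcp_pos': array([ 0.29994114, -0.60411638,  0.2215885 ]), 'orientation': array([ 9.73567885e-01,  2.28396156e-01, -2.28127259e-04, -8.46449485e-04]), 'wrist_force': array([ 0.57314693, -0.07772432,  0.9413243 ]), 'torque': array([-0.05462292, -0.00134308,  0.02803978]), 'finger_force': 0.0, 'opening': 0.08722838385079491}
```

View pics/scene0.png

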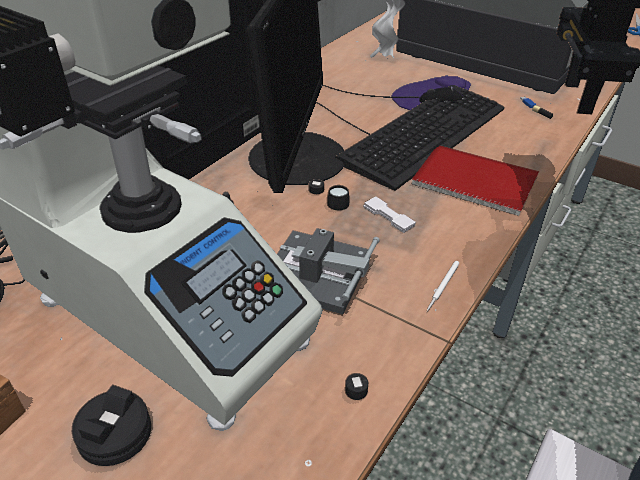

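View pics/top0.png

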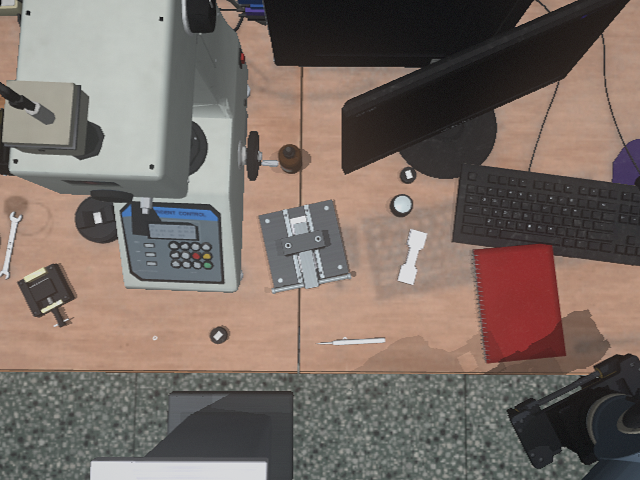

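The scene view shows the clamp at about (320,265), with the T-handle on the robot side. The stack is at (388,212), the loupe at (339,197) and the specimen at (316,186). In the top view the clamp is at (304,245), the T-bar runs from (275,292) to (352,275), the stack is at (411,257), the loupe at (401,205), the specimen at (408,174) and the bottle at (290,155). The tester stands to the left, with its edge at x≈240.

```bash
cat > h.py <<'E'
import numpy as np, cv2
from rig import arm, camrig, get_obs
from scipy.spatial.transform import Rotation as R
def ray(f,uv,T=None):
    T=f["T"] if T is None else T
    d=T[:3,:3]@np.array([(uv[0]-f["cx"])/f["fx"],(uv[1]-f["cy"])/f["fy"],1.])
    return T[:3,3],d
def on_plane(f,uv,z,T=None):
    o,d=ray(f,uv,T); return o+d*(z-o[2])/d[2]
def tri(r1,r2):
    A=[];b=[]
    for o,d in(r1,r2):
        d=d/np.linalg.norm(d);P=np.eye(3)-np.outer(d,d);A.append(P);b.append(P@o)
    return np.linalg.lstsq(np.vstack(A),np.hstack(b),rcond=None)[0]
def down(yaw):  # tool z down, tool y axis (closing) at angle yaw from world +x
    y=np.array([np.cos(yaw),np.sin(yaw),0]);z=np.array([0,0,-1.]);x=np.cross(y,z)
    return R.from_matrix(np.c_[x,y,z]).as_quat()
def wrist(name=None):
    o=get_obs(); f=camrig.grab_frame("wrist")
    T=np.eye(4);T[:3,:3]=R.from_quat(o["orientation"]).as_matrix();T[:3,3]=o["tcp_pos"]
    f["T"]=T@f["tool_from_camera"]
    if name: cv2.imwrite(name,np.ascontiguousarray(f["pixels"][:,:,::-1])); np.savez(name[:-4],**f)
    return f
E
python3 - <<'E'
from h import *
f=camrig.grab_frame("top")
for n,uv,z in [("clamp",(304,245),.066),("barL",(275,292),.044),("barR",(352,275),.044),("bar",(311,284),.044),("stackA",(418,235),.01),("stackB",(405,282),.01),("loupe",(401,205),.03),("tester",(238,290),.1),("etch",(290,155),.11)]: print(n,on_plane(f,uv,z).round(3))
w=camrig.grab_frame("wrist");print(w["tool_from_camera"].round(3).tolist(),w["fx"],w["cx"],w["cy"])
for yaw in(-.2,np.pi-.2):
  for p in([.45,-.26,.3],[.45,-.3,.2]): print(yaw,p,arm.solve_ik(p,down(yaw)))
E
```

```text
clamp [ 0.537 -0.226  0.066]
barL [ 0.454 -0.174  0.044]
barR [ 0.485 -0.312  0.044]
bar [ 0.469 -0.239  0.044]
stackA [ 0.562 -0.437  0.01 ]
stackB [ 0.474 -0.412  0.01 ]
loupe [ 0.615 -0.402  0.03 ]
tester [ 0.456 -0.115  0.1  ]
etch [ 0.688 -0.201  0.11 ]
[[0.001, -0.969, -0.245, 0.067], [1.0, 0.001, -0.0, -0.001], [0.0, -0.245, 0.969, -0.162], [0.0, 0.0, 0.0, 1.0]] 362.66313924789716 322.53174385478576 242.0635398875517
-0.2 [0.45, -0.26, 0.3] [ 0.7752342   0.17520649 -0.38176889  1.77611892  0.06964022  1.20346491
  0.17372473]
-0.2 [0.45, -0.3, 0.2] [ 0.80024862  0.2966304  -0.35439995  1.86357675  0.12067163  1.00216485
  0.19493291]
2.941592653589793 [0.45, -0.26, 0.3] [-0.48287076  0.23811913  1.1225636   1.83556087 -0.22919821  1.2100653
 -2.63101916]
2.941592653589793 [0.45, -0.3, 0.2] [-0.32538326  0.45253782  1.12186518  1.92146733 -0.46796334  1.06195318
 -2.34652839]
```

Run:
```python
from h import *
arm.reach([.46,-.30,.24],down(.22)); f=wrist("pics/w1.png")
arm.move_linear([.43,-.33,.24],vel=.2); f=wrist("pics/w2.png")
print(f["T"].round(3).tolist(),get_obs()["time"])
```

```text
[[0.977, 0.208, 0.052, 0.415], [0.215, -0.947, -0.239, -0.266], [-0.001, 0.245, -0.97, 0.402], [0.0, 0.0, 0.0, 1.0]] 1.9583
```

View pics/w1.png

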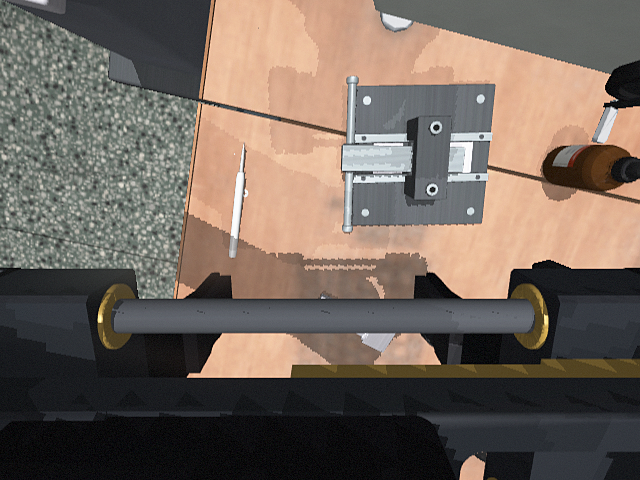

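View pics/w2.png

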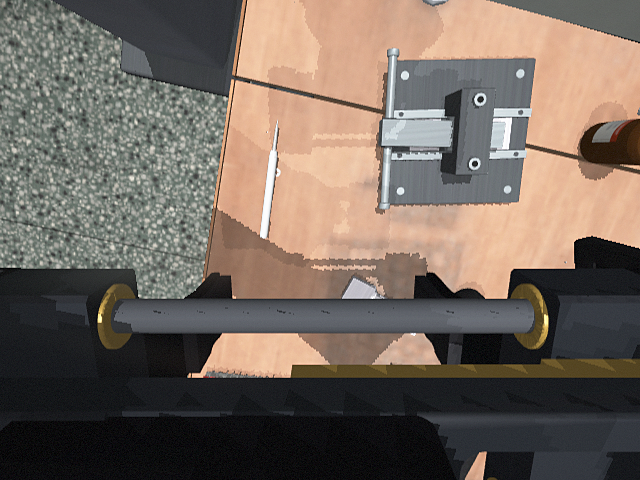

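w1 shows the T-bar from (351.5,79) to (346.5,230), cap screws at (435,128) and (432,189), and the coupon's rear end at (462,157). w2 shows the bar from (392,52) to (383,208) and screws at (480,99) and (475,163). The pen and the front strip of bench are at left. Next I'll triangulate.

Run:
```python
from h import *
a=dict(np.load("pics/w1.npz"));b=dict(np.load("pics/w2.npz"));t=camrig.grab_frame("top")
def refine(f,c,r=4): return c
P={"endL":((351.5,80),(392,53),(275,292)),"endR":((346.5,229),(383,207),(352,275)),
"scL":((435,128),(480,99),(288.5,245)),"scR":((432,189),(475,163),(318.5,239)),
"fl":((354,87),(397,61),None),"fr":((349,223),(388,204),None),"rl":((494,84),(534,60),None),"rr":((482,223),(519,202),None)}
for k,(u,v,w) in P.items():
    p=[tri(ray(a,u),ray(b,v))]
    if w: p+=[tri(ray(a,u),ray(t,w))]
    print(k,*[q.round(4) for q in p], on_plane(a,u,.02 if len(k)==2 else(.044 if k[0]=='e' else .071)).round(4))
# stack in top view: bright white mask
im=t["pixels"];s=im[225:295,385:440].astype(int);m=((s.min(2)>200)).astype(np.uint8)
c=max(cv2.findContours(m,0,2)[0],key=cv2.contourArea);r=cv2.minAreaRect(c);print(r,cv2.contourArea(c))
bx=cv2.boxPoints(r)+[385,225];print([on_plane(t,q,.01).round(4).tolist() for q in bx])
```

```text
endL [ 0.4574 -0.1684  0.0412] [ 0.4544 -0.1781  0.0955] [ 0.4572 -0.1688  0.044 ]
endR [ 0.4858 -0.3064  0.0384] [ 0.4879 -0.3134  0.0065] [ 0.4851 -0.3053  0.044 ]
scL [ 0.5347 -0.1964  0.0769] [ 0.5351 -0.1978  0.0775] [ 0.5365 -0.1958  0.071 ]
scR [ 0.5485 -0.2471  0.0732] [ 0.547  -0.2491  0.0769] [ 0.5492 -0.2471  0.071 ]
fl [ 0.461  -0.1769  0.0559] [ 0.4619 -0.17    0.02  ]
fr [ 0.4874 -0.3003  0.0444] [ 0.4889 -0.303   0.02  ]
rl [ 0.5988 -0.136   0.0114] [ 0.5949 -0.1378  0.02  ]
rr [ 0.6286 -0.2724  0.019 ] [ 0.628  -0.2722  0.02  ]
((36.0, 12.5), (13.0, 10.0), 90.0) 71.5
[[0.5694, -0.4331, 0.01], [0.5696, -0.4518, 0.01], [0.5453, -0.4516, 0.01], [0.5451, -0.433, 0.01]]
```

```bash
cat >> h.py <<'E'
YAW=.203; N=np.array([np.cos(YAW),np.sin(YAW),0]); L=np.array([-N[1],N[0],0]); C=np.array([.471,-.237,0])
def at(x,y,z): return C+N*x+L*y+[0,0,z]     # clamp-aligned frame at the bar's start
def pull(side,x0,d,Nmax=14,y=.050,z=.030,step=.004):
    """straddle the bar at side*y, bar expected at x0 there; drag it back by d"""
    q=down(YAW)
    arm.move_linear(at(x0,side*y,.075),q,vel=.2)
    arm.move_linear(at(x0,side*y,z),q,vel=.12)
    f0=get_obs()["wrist_force"]@N; out=[]
    arm.move_linear(at(x0-.004,side*y,z),q,vel=.05)
    x=x0-.004; xs=None
    while True:
        x-=step; hit=arm.move_linear(at(x,side*y,z),q,vel=.03,contact_N=Nmax)
        o=get_obs(); f=o["wrist_force"]@N-f0; px=(o["tcp_pos"]-C)@N; out.append((round(px*1e3,1),round(f,1)))
        if xs is None and f>1.5: xs=px
        if hit or (xs is not None and xs-px>d) or x<x0-.035-d: break
    print(side,out,"t",round(o["time"],2))
    arm.move_linear(at(px+.004,side*y,z),q,vel=.1)
    arm.move_linear(at(px+.004,side*y,.075),q,vel=.2)
    return px
E
python3 - <<'E'
from h import *
arm.command_gripper(.024)
arm.reach(at(0,-.05,.1),down(YAW)); print(get_obs()["time"])
pull(-1,0,.014)
w=wrist("pics/w3.png");print(get_obs()["time"],w["T"][:3,3])
E
```

```text
3.9
-1 [(np.float64(-7.8), np.float64(0.8)), (np.float64(-8.6), np.float64(6.3)), (np.float64(-9.9), np.float64(11.2)), (np.float64(-11.3), np.float64(14.9)), (np.float64(-13.3), np.float64(17.3)), (np.float64(-16.8), np.float64(18.2)), (np.float64(-20.6), np.float64(19.6)), (np.float64(-24.5), np.float64(20.1))] t 7.22
7.95 [ 0.44669591 -0.2245528   0.23732627]
```

View pics/w3.png

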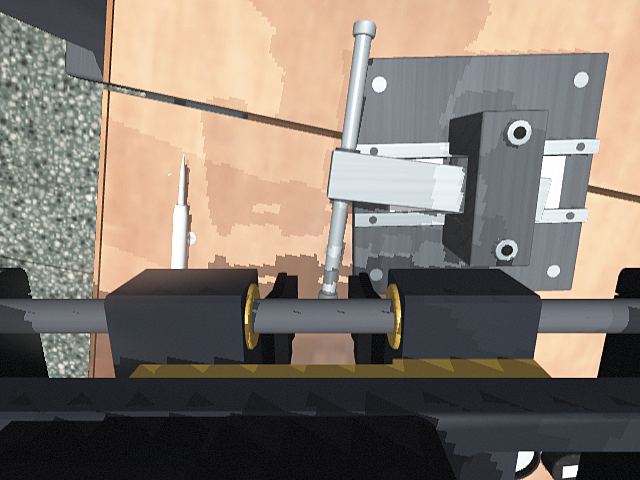

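w3 shows the wedge swung. The bar runs from (365,28) to (327,297), the cap screws are at (519,132) and (507,250), and the base corners at (370,59), (607,54) and (573,291).

Run:
```python
from h import *
a=dict(np.load("pics/w3.npz"))
for u,z in[((519,132),.071),((507,250),.071),((370,59),.02),((607,54),.02),((573,291),.02),((365,28),.044),((328,290),.044)]:
    p=on_plane(a,u,z);print(p.round(4),"rel",((p-C)@N).round(4),((p-C)@L).round(4))
```

```text
[ 0.5295 -0.1998  0.071 ] rel 0.0648 0.0247
[ 0.5418 -0.2521  0.071 ] rel 0.0663 -0.0291
[ 0.4623 -0.172   0.02  ] rel 0.0046 0.0654
[ 0.5885 -0.1437  0.02  ] rel 0.1339 0.0678
[ 0.621  -0.2781  0.02  ] rel 0.1387 -0.0705
[ 0.4551 -0.1651  0.044 ] rel -0.0011 0.0736
[ 0.4651 -0.2996  0.044 ] rel -0.0184 -0.0601
```

Run:
```python
from h import *
arm.move_linear([.44,-.46,.2],vel=.4)
t=camrig.grab_frame("top");im=t["pixels"][:,:,::-1];cv2.imwrite("pics/top1.png",np.ascontiguousarray(im));old=cv2.imread("pics/top0.png")
def shift(x0,y0,x1,y1):
    k=8;A=cv2.resize(old[y0:y1,x0:x1],None,fx=k,fy=k,interpolation=cv2.INTER_CUBIC);B=cv2.resize(np.ascontiguousarray(im)[y0-15:y1+15,x0-15:x1+15],None,fx=k,fy=k,interpolation=cv2.INTER_CUBIC)
    r=cv2.matchTemplate(B,A,cv2.TM_CCOEFF_NORMED);_,v,_,p=cv2.minMaxLoc(r);return np.array(p)/k-15,round(v,2)
for n,b in dict(bridge=(276,228,330,255),rear=(310,200,346,232),rearl=(258,208,280,228),fr=(320,250,354,280),etch=(278,145,302,170),pen=(320,335,386,348)).items(): print(n,shift(*b))
print(t["T"][2,3]/t["fx"],get_obs()["time"])
```

```text
bridge (array([2.75 , 4.125]), 0.94)
rear (array([2.75, 4.  ]), 0.94)
rearl (array([2.75, 3.75]), 0.98)
fr (array([2.25 , 3.625]), 0.76)
etch (array([0., 0.]), 0.99)
pen (array([-0.125,  0.   ]), 0.98)
0.00186761665250389 8.6833
```

View pics/top1.png

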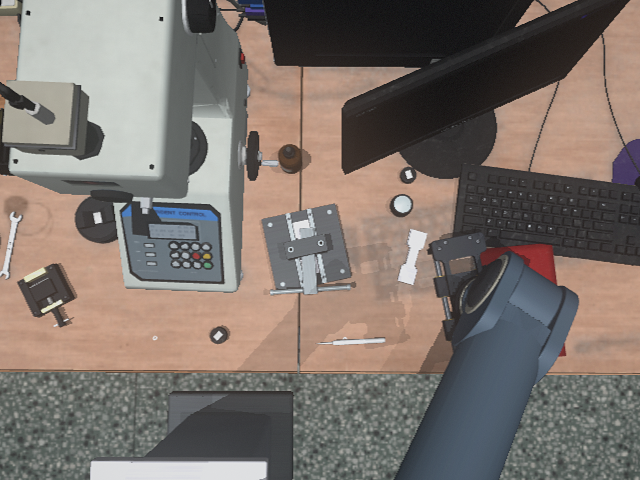

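top1 shows the clamp about (2.7,4) px lower, so the end pull dragged it about 9 mm. The wedge swung but barely crept out. A better way is to put the closed fingers between the T-bar and a bridge post and spread them. The forces then stay inside the clamp and the net drag is about zero.

```bash
cat >> h.py <<'E'
O=np.array([.535,-.226,0])
def cl(x,y,z): return O+N*x+L*y+[0,0,z]
def spread(side,x,z=.031,y=.036,op0=.010,opmax=.06,dop=.005,fmax=9):
    q=down(YAW); arm.command_gripper(.0)
    arm.move_linear(cl(x,side*y,.08),q,vel=.4); arm.move_linear(cl(x,side*y,z),q,vel=.2)
    f0=get_obs()["wrist_force"]@N; op=op0; out=[]; stall=0; last=0
    while op<opmax:
        arm.command_gripper(op); o=get_obs(); f=o["wrist_force"]@N-f0
        px=(o["tcp_pos"]-O)@N; out.append(tuple(np.round([op*1e3,o["opening"]*1e3,px*1e3,f,o["finger_force"]],1).tolist()))
        if abs(f)>14: break
        stall=stall+1 if o["opening"]<op-.006 else 0
        if stall>4: break
        if abs(f)>1.5:
            x+=np.clip(f/2500,-.003,.003); arm.move_linear(cl(x,side*y,z),q,vel=.06)
        if o["opening"]>op-.004: op+=dop
    print(side,*out,"t",round(get_obs()["time"],2),sep="\n")
    arm.command_gripper(max(0,o["opening"]-.012)); arm.move_linear(cl(x,side*y,.08),q,vel=.3)
    return x
E
python3 - <<'E'
from h import *
arm.move_linear(cl(-.041,-.06,.2),down(YAW),vel=.4)
spread(1,-.041,opmax=.036)
E
```

```text
1
(10.0, 10.4, -40.9, -0.9, 0.0)
(15.0, 15.0, -41.0, -1.5, 0.0)
(20.0, 19.7, -41.6, -0.9, 0.0)
(25.0, 25.2, -41.6, -0.5, 0.0)
(30.0, 30.1, -41.7, -0.7, 0.1)
(35.0, 34.3, -42.9, -6.6, 26.9)
t
14.01
```

Run:
```python
from h import *
x=spread(1,-.044,op0=.032,opmax=.062)
```

```text
1
(32.0, 31.9, -43.3, 1.8, 0.9)
(37.0, 36.4, -44.0, -3.2, 24.9)
(42.0, 41.5, -46.4, -4.9, 24.8)
(47.0, 46.2, -49.0, -7.7, 23.7)
(52.0, 51.3, -51.4, -5.2, 27.3)
(57.0, 56.5, -54.1, -6.6, 23.2)
(62.0, 61.3, -56.7, -6.4, 18.6)
t
21.3
```

```bash
sed -i 's|q=down(YAW); arm.command_gripper(.0)|q=down(YAW); arm.command_gripper(op0-.012)|' h.py
python3 - <<'E'
from h import *
x=spread(-1,-.045,op0=.034,opmax=.067,dop=.008)
w=wrist("pics/w4.png")
E
```

```text
-1
(34.0, 33.5, -44.9, -0.3, 0.0)
(42.0, 41.7, -46.2, -5.2, 2.4)
(50.0, 50.2, -50.0, -8.7, 4.9)
(58.0, 57.6, -54.0, -11.6, 6.7)
(66.0, 65.3, -57.6, -15.1, 18.3)
t
26.93
```

View pics/w4.png

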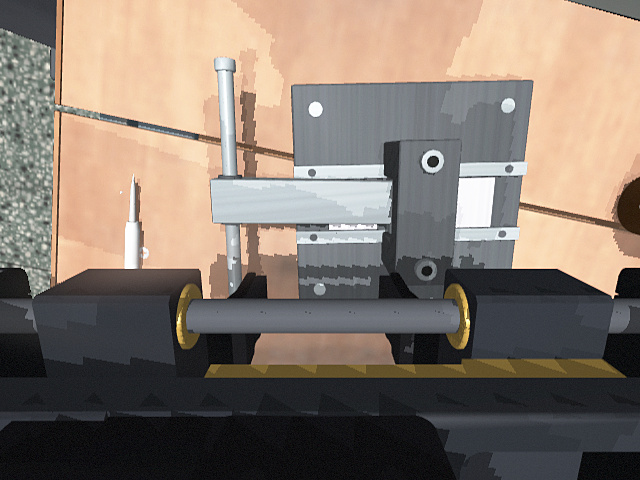

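w4 shows the wedge drawn far back and nearly straight. The bar runs from (225,65) to (233,285), the tail end is at (211,201), the screws are at (433,161) and (427,271), and the base corners at (292,84) and (533,80).

Run:
```python
from h import *
a=dict(np.load("pics/w4.npz"))
for u,z in[((433,161),.071),((427,271),.071),((292,84),.02),((533,80),.02),((225,65),.044),((233,285),.044),((211,201),.05),((393,203),.05)]:
    p=on_plane(a,u,z);print(u,p.round(4),"rel",((p-O)@N).round(4),((p-O)@L).round(4))
for p,yaw in [(cl(-.1,0,.05),YAW+np.pi/2),(cl(-.1,0,.05),YAW-np.pi/2),(cl(-.17,0,.06),YAW-np.pi/2),(cl(-.17,0,.06),YAW+np.pi/2),([.41,-.46,.02],0),([.41,-.46,.02],np.pi),([.43,-.37,.02],0)]:
    print(np.round(p,3),round(yaw,2),arm.solve_ik(p,down(yaw)))
```

```text
(433, 161) [ 0.5301 -0.1997  0.071 ] rel 0.0005 0.0267
(427, 271) [ 0.5421 -0.2523  0.071 ] rel 0.0017 -0.0272
(292, 84) [ 0.4545 -0.173   0.02  ] rel -0.0682 0.0681
(533, 80) [ 0.5891 -0.1428  0.02  ] rel 0.0697 0.0706
(225, 65) [ 0.4223 -0.1746  0.044 ] rel -0.1 0.073
(233, 285) [ 0.4432 -0.2909  0.044 ] rel -0.103 -0.0451
(211, 201) [ 0.4259 -0.2433  0.05  ] rel -0.1104 0.005
(393, 203) [ 0.5215 -0.2246  0.05  ] rel -0.0129 0.0041
[ 0.437 -0.246  0.05 ] 1.77 [ 1.05070654  0.55409067 -0.79573869  2.06064297  0.57727537  0.75977733
  1.66842709]
[ 0.437 -0.246  0.05 ] -1.37 [ 0.46724802  0.4226057  -0.04751988  2.09291125  0.03322282  0.62676023
 -0.97080466]
[ 0.368 -0.26   0.06 ] -1.37 [ 0.56958159  0.34265046 -0.05731155  2.19727786  0.03396882  0.6024534
 -0.88019327]
[ 0.368 -0.26   0.06 ] 1.77 [ 1.19245153  0.46942122 -0.82155445  2.16441505  0.52876734  0.71628438
  1.78681874]
[ 0.41 -0.46  0.02] 0 [ 1.00652202  0.63039331 -0.3192019   1.8252511   0.28098598  0.73025919
  0.53382842]
[ 0.41 -0.46  0.02] 3.14 [ 0.07026178  0.9285861   1.10275117  1.88078683 -0.99867162  1.01601357
 -1.51590435]
[ 0.43 -0.37  0.02] 0 [ 0.88933048  0.57383986 -0.33300849  1.94290871  0.2894698   0.67088411
  0.37743743]
```

```bash
cat >> h.py <<'E'
Y2=YAW-np.pi/2
def wp(d,th,z,y0=.004): return cl(-d*np.cos(th),y0-d*np.sin(th),z),down(Y2+th)
E
python3 - <<'E'
from h import *
o=get_obs(); arm.move_linear(o["tcp_pos"]+[0,0,.05],vel=.4)
arm.reach(*wp(.077,0,.12)); arm.command_gripper(.05)
arm.move_linear(*wp(.077,0,.042),vel=.2); arm.command_gripper(.0)
o=get_obs(); print(o["time"],o["opening"],o["finger_force"],o["wrist_force"]); f0=o["wrist_force"]
d=.077
for i in range(16):
    d+=.004; th=.12*(-1)**i if i<5 else 0
    arm.move_linear(*wp(d,th,.042),vel=.05)
    o=get_obs(); f=o["wrist_force"]-f0; r=o["tcp_pos"]-O
    print(i,round(d*1e3),np.round([r@N*1e3,r@L*1e3,f@N,f@L,f[2]],1),o["opening"].round(4))
    if f@N>16: break
print(o["time"])
E
```

```text
30.9333 0.023205048521040328 30.055911233866937 [-0.93787043 -1.3970945   0.91301217]Traceback (most recent call last):
  File "<stdin>", line 11, in <module>
AttributeError: 'float' object has no attribute 'round'
```

Run:
```python
from h import *
f0=np.array([-.94,-1.4,.91]); d=.081
for i in range(1,17):
    d+=.005; th=.12*(-1)**i if i<5 else 0
    arm.move_linear(*wp(d,th,.042),vel=.06)
    o=get_obs(); f=o["wrist_force"]-f0; r=o["tcp_pos"]-O
    print(i,round(d*1e3),np.round([r@N*1e3,r@L*1e3,f@N,f@L,f[2],o["opening"]*1e3],1))
    if f@N>15: break
print(o["time"])
```

```text
1 86 [-82.2  13.    7.5  -1.6  -1.8  23.4]
2 91 [-91.1  -6.8   0.8   0.1  -1.3  23.6]
3 96 [-95.   15.    2.4  -1.4  -3.1  23.6]
4 101 [-100.9   -7.2    2.     1.    -2.7   23.5]
5 106 [-105.8    4.6    1.3    1.1   -3.4   23.3]
6 111 [-111.5    3.7    1.1    0.8   -2.1   23.1]
7 116 [-116.5    3.9    2.3    0.3   -2.3   23.1]
8 121 [-121.5    4.     1.8    1.2   -3.    23.3]
9 126 [-126.4    4.     1.5    1.3   -2.3   23.1]
10 131 [-131.4    4.     1.1    1.2   -3.3   23.3]
11 136 [-136.5    4.     1.1    1.2   -2.8   23.3]
12 141 [-141.5    4.     1.2    1.5   -3.3   23.2]
13 146 [-146.5    4.     1.7    0.9   -2.5   23.5]
14 151 [-151.5    4.     1.6    1.2   -3.4   22.9]
15 156 [-156.5    4.     1.3    1.5   -3.8   23.4]
16 161 [-161.4    4.     1.4    2.    -3.4   23.3]
36.5083
```

Run:
```python
from h import *
o=get_obs(); arm.move_linear(o["tcp_pos"]+[0,0,.05],vel=.3)
arm.reach([.41,-.465,.06],down(0)); 
arm.move_linear([.41,-.465,.02],vel=.15)
h=arm.move_linear([.41,-.465,.003],vel=.04,contact_N=4); o=get_obs(); print(h,o["tcp_pos"],o["wrist_force"])
arm.command_gripper(.045); arm.move_linear([.41,-.465,.10],vel=.3)
arm.reach(cl(-.075,0,.16),down(Y2)); w=wrist("pics/w5.png"); t=camrig.grab_frame("top"); cv2.imwrite("pics/top2.png",np.ascontiguousarray(t["pixels"][:,:,::-1])); print(get_obs()["time"])
```

```text
True [ 0.41080754 -0.46519968  0.0091364 ] [ 0.94259174 -1.04491382 -1.18223277]
41.5833
```

View pics/w5.png

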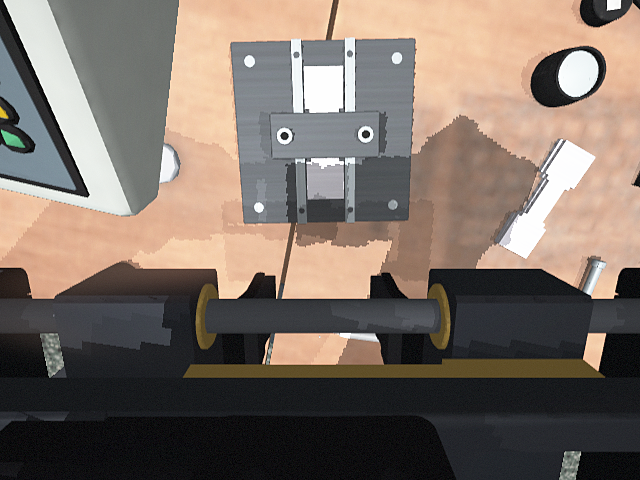

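View pics/top2.png

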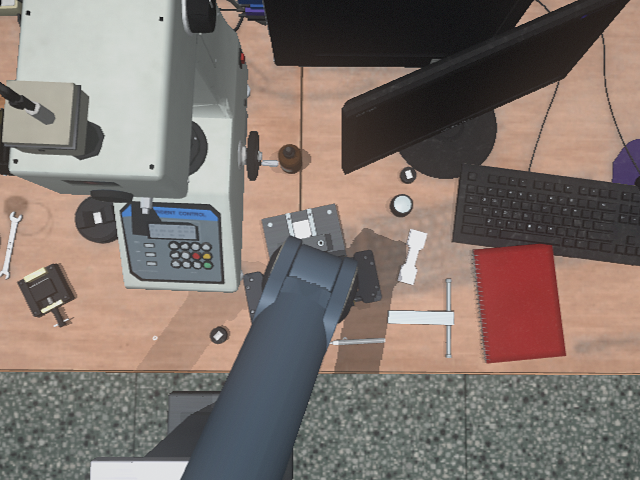

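w5 shows the coupon's near end at (307–345,199) in the channel and its rear end at (303–343,67–112). The top coupon's corners are at about (563,138), (597,155), (528,259) and (498,243). top2 shows the wedge lying on the bench at (388–455,317), clear of everything.

Run:
```python
from h import *
a=dict(np.load("pics/w5.npz")); t=camrig.grab_frame("top")
def rep(n,p,O=O): print(n,np.round(p,4),"cl",((p-O)@N).round(4),((p-O)@L).round(4))
for u,z in[((307,199),.025),((345,199),.025),((303,67),.025),((343,67),.025),((285,135),.071),((366,134),.071),((231,42),.02),((415,40),.02),((409,222),.02),((244,222),.02)]: rep(u,on_plane(a,u,z))
def blob(f,im,roi,z,th):
    x0,y0,x1,y1=roi; m=(im[y0:y1,x0:x1].min(2)>th).astype(np.uint8)
    c=max(cv2.findContours(m,0,2)[0],key=cv2.contourArea); r=cv2.minAreaRect(c); b=cv2.boxPoints(r)+[x0,y0]
    P=np.array([on_plane(f,q,z) for q in b]); e1,e2=P[1]-P[0],P[2]-P[1]
    e=e1 if np.linalg.norm(e1)>np.linalg.norm(e2) else e2
    print("stack ctr",P.mean(0).round(4),"yaw",np.arctan2(e[1],e[0]).round(3),np.linalg.norm(e1).round(4),np.linalg.norm(e2).round(4),b.round(0).tolist())
    return P.mean(0)
cw=None
for th in(130,150,170,190):
    blob(t,t["pixels"],(388,222,434,292),.01,th); blob(a,a["pixels"],(470,110,606,265),.01,th)
c1=tri(ray(a,(547,199)),ray(t,(412,257)));print("tri",c1)
```

```text
(307, 199) [ 0.4856 -0.2221  0.025 ] cl -0.0476 0.0138
(345, 199) [ 0.4919 -0.2525  0.025 ] cl -0.0475 -0.0173
(303, 67) [ 0.5824 -0.2001  0.025 ] cl 0.0516 0.0158
(343, 67) [ 0.5884 -0.2295  0.025 ] cl 0.0516 -0.0142
(285, 135) [ 0.5307 -0.2004  0.071 ] cl 0.0009 0.0259
(366, 134) [ 0.5421 -0.2528  0.071 ] cl 0.0016 -0.0277
(231, 42) [ 0.5893 -0.1434  0.02  ] cl 0.0698 0.07
(415, 40) [ 0.6186 -0.2784  0.02  ] cl 0.0713 -0.0682
(409, 222) [ 0.4833 -0.3101  0.02  ] cl -0.0676 -0.072
(244, 222) [ 0.455  -0.1736  0.02  ] cl -0.0678 0.0674
stack ctr [ 0.522  -0.4226  0.01  ] yaw 3.134 0.0843 0.1286 [[388.0, 222.0], [433.0, 222.0], [433.0, 291.0], [388.0, 291.0]]
stack ctr [ 0.5302 -0.4133  0.01  ] yaw -2.748 0.1092 0.133 [[470.0, 110.0], [605.0, 110.0], [605.0, 264.0], [470.0, 264.0]]
stack ctr [ 0.5218 -0.4256  0.01  ] yaw -0.247 0.1006 0.0335 [[397.0, 280.0], [410.0, 228.0], [427.0, 233.0], [414.0, 285.0]]
stack ctr [ 0.5302 -0.4133  0.01  ] yaw -2.748 0.1092 0.133 [[470.0, 110.0], [605.0, 110.0], [605.0, 264.0], [470.0, 264.0]]
stack ctr [ 0.522  -0.4246  0.01  ] yaw -0.273 0.0998 0.0331 [[396.0, 280.0], [410.0, 228.0], [427.0, 233.0], [413.0, 285.0]]
stack ctr [ 0.5173 -0.4392  0.01  ] yaw -0.266 0.101 0.0621 [[498.0, 244.0], [567.0, 138.0], [625.0, 175.0], [556.0, 281.0]]
stack ctr [ 0.522  -0.4246  0.01  ] yaw -0.264 0.0994 0.0322 [[396.0, 280.0], [410.0, 228.0], [427.0, 233.0], [413.0, 284.0]]
stack ctr [ 0.5229 -0.4231  0.01  ] yaw -0.281 0.1008 0.03 [[498.0, 243.0], [567.0, 138.0], [596.0, 157.0], [526.0, 261.0]]
tri [ 0.52320609 -0.42647158  0.00489621]
```

Run:
```python
from h import *
q=down(Y2); arm.command_gripper(0)
arm.move_linear(cl(-.028,0,.05),q,vel=.3)
h=arm.move_linear(cl(-.028,0,.017),q,vel=.03,contact_N=4); o=get_obs(); print(h,o["tcp_pos"],o["wrist_force"])
z=o["tcp_pos"][2]-.003
arm.move_linear(cl(-.028,0,z),q,vel=.03); print(get_obs()["wrist_force"],get_obs()["tcp_pos"][2])
arm.move_linear(cl(-.066,0,z),q,vel=.06); o=get_obs(); print(o["wrist_force"],o["tcp_pos"], (o["tcp_pos"]-O)@N)
arm.move_linear(cl(-.066,0,.05),q,vel=.3); arm.command_gripper(.05)
arm.move_linear(cl(-.105,0,.13),q,vel=.4); wrist("pics/w6.png"); print(get_obs()["time"])
```

```text
True [ 0.50741426 -0.2315624   0.02522259] [-0.96694071  0.04522675  5.49040313]
[-7.38780854  2.75631846 26.53006221] 0.025061538912241246
[ 2.19907048  1.58168012 15.94170311] [ 0.47535323 -0.23987197  0.02509376] -0.061218702999722534
46.75
```

View pics/w6.png

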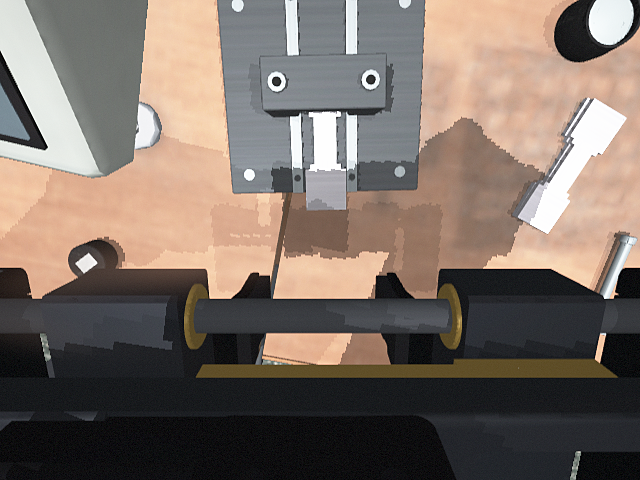

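w6 shows the coupon's near end now overhanging the front edge, with its end at row 210, columns 305–346. The base edge is at row 191 and the screws at (277,81) and (370,79).

Run:
```python
from h import *
a=dict(np.load("pics/w6.npz"))
def c2(u,z): p=on_plane(a,u,z); return np.array([(p-O)@N,(p-O)@L])
e=(c2((305,210),.025)+c2((346,210),.025))/2; b=(c2((233,193),.02)+c2((417,190),.02))/2
print("end",e,"edge",b,"screws",c2((277,81),.071),c2((370,79),.071))
```

```text
end [-0.08103019 -0.00224358] edge [-0.06778038 -0.00186546] screws [0.00046452 0.02603426] [ 0.00153042 -0.02698774]
```

Run:
```python
from h import *
q=down(Y2)
arm.move_linear(cl(-.080,-.001,.06),q,vel=.4); arm.move_linear(cl(-.080,-.001,.0212),q,vel=.12)
arm.command_gripper(0); o=get_obs(); print(o["opening"],o["finger_force"],o["tcp_pos"][2])
arm.move_linear(cl(-.090,-.001,.0215),q,vel=.1)
arm.move_linear(cl(-.132,-.001,.0225),q,vel=.15); arm.move_linear(cl(-.135,-.001,.07),q,vel=.25)
o=get_obs(); print(o["opening"],o["finger_force"],o["time"])
S=np.array([.5225,-.4238,0]); ys=-.272; u=np.array([np.cos(ys),np.sin(ys),0]); g=S-.049*u; qs=down(ys-np.pi/2)
arm.reach(g+[0,0,.07],qs); arm.dwell(.2)
w=wrist("pics/w7.png"); arm.move_linear(g+[0,0,.022],qs,vel=.12)
h=arm.move_linear(g+[0,0,.0105],qs,vel=.03,contact_N=2.5); o=get_obs(); print(h,o["tcp_pos"],g,o["wrist_force"],o["opening"],o["time"])
```

```text
0.028466697120744365 30.00328928232193 0.021665980676296135
0.02840596023697972 29.994877874851227 49.125
True [ 0.47562782 -0.41090906  0.01156314] [ 0.47530146 -0.41063574  0.        ] [-0.43367903  0.38203623  5.02392913] 0.028326773980928463 51.05
```

Holding the coupon on the stack at the expected height. Next I'll release, back off and check.

Run:
```python
from h import *
arm.command_gripper(.045); o=get_obs(); arm.move_linear(o["tcp_pos"]+[0,0,.1],vel=.3)
arm.move_linear([.43,-.30,.22],vel=.4); arm.dwell(.2)
w=wrist("pics/w8.png"); t=camrig.grab_frame("top")
a=cv2.resize(np.ascontiguousarray(t["pixels"][190:370,250:490,::-1]),None,fx=2.6,fy=2.6,interpolation=2); cv2.imwrite("pics/top3.png",a)
m=np.zeros((600,800,3),np.uint8); m[:]=0
b=cv2.resize(np.ascontiguousarray(w["pixels"][:,:,::-1]),(400,300)); c=cv2.resize(a,(400,300)); m[:300,:400]=b; m[:300,400:]=c
s=camrig.grab_frame("scene"); d=cv2.resize(np.ascontiguousarray(s["pixels"][150:300,270:470,::-1]),(400,300),interpolation=2); m[300:,:400]=d
m[300:,400:]=cv2.resize(np.ascontiguousarray(t["pixels"][215:305,360:480,::-1]),(400,300),interpolation=2)
cv2.imwrite("pics/mont.png",m)
x0,y0,x1,y1=388,222,434,292
for th in(160,180,190):
    k=(t["pixels"][y0:y1,x0:x1].min(2)>th).astype(np.uint8); cc=max(cv2.findContours(k,0,2)[0],key=cv2.contourArea); r=cv2.minAreaRect(cc)
    P=np.array([on_plane(t,v,.015) for v in cv2.boxPoints(r)+[x0,y0]]); e=max((P[1]-P[0],P[2]-P[1]),key=np.linalg.norm)
    print(P.mean(0).round(4),np.linalg.norm(P[1]-P[0]).round(4),np.linalg.norm(P[2]-P[1]).round(4),np.arctan2(e[1],e[0]))
print(get_obs()["time"])
```

```text
[ 0.5223 -0.4238  0.015 ] 0.0994 0.0353 -0.3004689071804893
[ 0.5534 -0.4336  0.015 ] 0.0336 0.0343 -1.829450205791919
[ 0.5537 -0.4333  0.015 ] 0.0329 0.0339 -1.8416210423630923
53.075
```

View pics/mont.png

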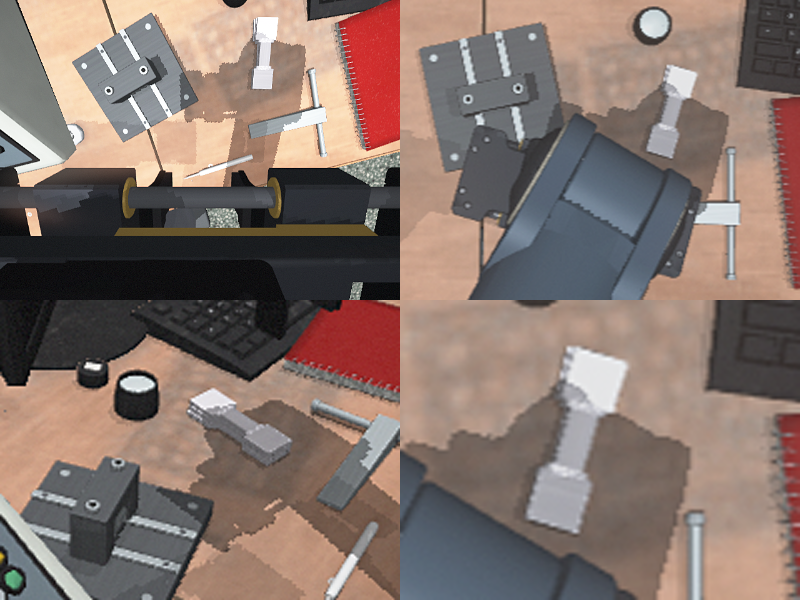

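The montage shows the coupon squarely on the stack at (.522,-.424), where the stack was measured. The wedge lies flat and clear, the clamp is unmoved since the earlier shift of about 9 mm, and the gripper touches nothing.

```bash
python3 -c "
from h import *
print(arm.sign_off())"
```

```text
the job is handed in; nothing more can be done
None
```

I handed in the job at about 53 s: the wedge is out and flat on the bench clear of the clamp, the coupon is squarely on the stack, and the clamp slid about 9 mm of its allowed 20 mm; sign-off returned no verdict.

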